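Load the flange drill jig and turn its leaf over

ROBOT

A 7-joint arm with a two-finger parallel gripper is mounted at the origin on the work surface. World frame = base frame: x ahead of the robot, y to its left, z up, the work surface at z = 0. Lengths are in m, angles in degrees, forces in N, time in s.
With the tool pointing down it reaches from about 0.425 to 0.875 m from the base axis. Payload 4.7 kg.
Tool frame: the origin (TCP) lies on the centre line of the jaws, within the pads' length; the fingertips stand 11 mm ahead of it and the grasp point (between the pads) lies 8 mm behind it; z points along the fingers, y is the direction in which the jaws open and shut (so a half turn about z gives the same grasp; the last joint's range is limited). The gripper opens to 87 mm and grips with 3 to 60 N. Pads are 19 mm wide; open, the fingers measure 117 mm over their backs; the gripper's body (75 mm by 190 mm) begins 51 mm behind the grasp point.
Start: joints at [68.703, 18.392, -4.016, 83.108, 1.295, 78.541, -3.26], TCP at [0.245, -0.602, 0.234] pointing down, gripper open.
Joint ranges: [-163.93, 163.93], [-17.29, 119.83], [-79.2, 71.16], [3.27, 140.29], [-89.18, 269.18], [5.43, 117.66], [-154.24, 154.24]. Speed limits (degrees/s): [147.25, 147.25, 180, 180, 180, 180, 180].

INTERFACE

Orientations are given as [roll, pitch, yaw] about the fixed x, y, z axes, in that order (R = Rz(yaw) Ry(pitch) Rx(roll)).
In Python, from cell import env gives the robot as it stands.
- The arm moves only by the tool servo_tool, never from a script. Its argument "moves" is text: rows parted by semicolons, each of 7 numbers parted by spaces: the shift along the tool's x, y, z as a fraction of full scale, then the turn, a rotation vector about the tool's x, y, z as a fraction of full scale, then the gripper's target within -1 to 1 (shut at 1, half-way at 0, fully open at -1). A call has 1 to 20 rows; each row shifts and turns the pose as measured when the row begins, along the tool's axes as they then stand; what a row does not reach is not made up. Full scale, the value 1, is 1000 mm for a shift and 0.5 rad for a turn. A row lasts 1/12 s, in which the tool goes at most 41.7 mm and 7.16 degrees, less where a joint would pass 70% of its speed; a pose out of reach is approached as far as the arm can. A call with a number of a shift or a turn outside -1 to 1 is refused whole. A call with a gripper value outside its range is refused whole. The fingers move at their own pace and stop on an object; "squeeze" is the grip in N (left out, the last holds). Time passes only in rows, so rows that do not move let the fingers close. It gives the time, the measured TCP pose, the force and the opening at its end, in the units of the state.
- env.get_obs(): the state, without advancing time (a new reading comes with each control period).
- env.read_camera(name): name is "side" or "top" or "wrist"; returns a dict with "img" (384x512x3 uint8, red, green, blue), "range_z" (384x512 float32, m along the optical axis (not along the pixel's ray), 0 where there is no reading), "mtx" (3x3 intrinsics, pixels), "T" (4x4, takes a point from camera to world coordinates); the wrist camera has in their place "hand_eye" (4x4, takes a point from camera to tool coordinates, whose origin is the TCP and whose axes are the flange's). Camera axes: x right, y up, looking along -z (the intrinsics and any distortion apply to the point x, -y, -z); pixel columns grow to the right and rows downward; lengths in m; the calibration is good to about 2 mm. A picture is of the moment at which its call begins: read the wrist's pose just before it.
- env.sign_off(): hands the job in, once; it reports no verdict.
The state is a dict: "time_s": time; "qpos": joint angles; "joint_velocities": joint speeds; "effort": joint torques, N m; "tool_pos": TCP position; "tool_rot": TCP orientation; "force": force on the tool from outside, world axes, zero at the start; "wrist_torque": the same for the moment, N m; "grip_width": finger opening in m.
Only numpy, scipy, OpenCV 4.12 (cv2) and the standard library are available. Lean on these libraries where they do the work, as an engineer would, in place of code of your own. Each camera call takes 0.05 s, during which the arm holds its last target.

TASK

Load the drill jig with the fingertips alone, pinching and lifting nothing: push the undrilled flange that lies on the jig's bed gently until it is fully home in the V, then push the jig's hinged leaf up by its tongue, over its hinge and down without slamming it, and press it gently flat onto its two rest posts above the flange. Leave the other things on the bench where they are.

Things in the scene. Friction and masses are not known exactly. Their poses are not given: they have to be found in the camera images.
- jig: The drill jig, bolted to the bench: a dark steel bed hinged along one edge. Origin on the bench surface (z = 0) right below the middle of the hinge pin; z up, x along the pin, -y from the hinge over the bed, +y to the side where the open leaf lies. The bed is 160 mm wide in x, reaches from y = +12 to -163 mm, and its flat top is 30 mm above the bench.
- hinge (a point): Middle of the hinge pin, 50 mm above the bench; the axis runs along the jig's x. The hinge is stiff (about 0.5 N m of friction): the leaf stays wherever it is left, and moving it at the tongue takes about 1 to 7 N.
- nest (a point): Where the middle of the flange's underside is when it is fully home: on the bed's top at x = 0, y = -72 mm in the jig's frame. The flange's rim then touches both V blocks, bright steel, 12 mm tall, between here and the hinge; their 90 degree V opens to the jig's -y and is centred on x = 0.
- posts (a point): Midway between the tops (46 mm above the bench) of the two rest posts of the closed leaf, at x = 0, y = -122 mm in the jig's frame. The posts are 14 mm thick, rise 16 mm above the bed and stand at x = +-66 mm.
- prop (a point): Top of the rubber-capped post, 18 mm thick, 46 mm above the bench, at y = +82 mm in the jig's frame, on which the open leaf rests. A bar 44 mm wide, top 26 mm above the bench, carries it and ends at y = +97 mm; beyond that there is only bench under the leaf.
- blank: The undrilled flange on the jig's bed: a loose plain steel disc, 95 mm across, 14 mm thick, about 0.7 kg, with a 22 mm bore and no bolt holes, easily slid on the oiled bed. Origin: middle of its underside; z up. It starts 10 to 28 mm short of home, towards the jig's -y, and up to 10 mm to either side. Once home its top is 2 mm below the closed leaf.
- leaf (a joint): Hinge angle of the leaf in rad: 0 = open, flat on the jig's +y side; 1.57 = upright; 3.1416 (stop) = closed, flat on the rest posts. Starts at 0 to 0.35. An aluminium plate, 8 mm thick, 150 mm wide, its free edge 130 mm from the hinge axis, about 0.45 kg, with a 24 mm hole and four drill bushes 4 mm proud (below when open, on top when closed), all within 105 mm of the hinge.
- tongue (a point): Middle of the end face of the leaf's tongue, the 44 mm wide, 8 mm thick strip in the middle of the leaf's free edge. The end face is 158 mm from the hinge axis, which lies in the leaf's mid-plane, as does this point. Its y axis points out of the tongue away from the hinge, its x along the hinge pin.
- drilled: Bystander: a finished flange of the same size lying on the bench beyond the jig, with four bolt holes. Origin: middle of its underside.
- tin: Bystander: a closed round tin of cutting paste, 60 mm across, 55 mm tall, standing on the bench beyond the jig. Origin: middle of its underside.
- scraper: Bystander: a hand tool with a black handle and a steel shank, lying on the bench on the robot's side of the jig. Its x axis runs from the handle to the tip.
- stub: Bystander: a short piece of steel tube, 27 mm across, 60 mm tall, standing on the bench on the robot's side of the jig. Origin: middle of its underside.
Mind the look-alikes: they are no part of the job. Leave any green look-alike of the blank alone.

How it is judged (in metres and radians):
On the way, in this order (a step that is already met when the one before it is completed fails the run):
1. the flange is home in the V (within 3 mm) while the leaf is still open (horizontal distance between blank and nest below 0.003 m and value of joint leaf below 1 rad), for 0.2 s.
2. the leaf has been turned over and lies on its rest posts (value of joint leaf above 3.11 rad), for 0.2 s.
At the end, for the whole second after the job is handed in: The leaf lies closed within 0.03 rad (about 2 degrees) of its stop on the rest posts, and the undrilled flange is at rest flat on the bed, within 3 mm of its home in the V (value of joint leaf above 3.11 rad and horizontal distance between blank and nest below 0.003 m and height (world z) of blank below 0.0325 m and angle between blank's own z axis and vertical below 0.05 rad and linear speed of blank below 0.01 m/s); the robot touches nothing.
It fails at once if the flange in the jig is lifted (over 6 mm off the bed) or tipped (height (world z) of blank above 0.036 m or angle between blank's own z axis and vertical above 0.2 rad).
It fails at once if the leaf is pinched between the fingers (over 45 N on it before it is down) (value of joint leaf below 3 rad and contact force between the fingers and leaf above 45 N).
It fails at once if the flange or the leaf is pressed hard (over 80 N) (contact force between the fingers and blank above 80 N or contact force between the fingers and leaf above 80 N).
It fails at once if the leaf is slammed or flung (over 4 rad/s) (velocity of joint leaf above 4 rad/s or velocity of joint leaf below -4 rad/s).
It fails at once if a bystander is moved more than 15 mm (distance of any of drilled, tin, scraper, stub from where it was at the start of the episode above 0.015 m).
It also fails if it takes over 54 s, if anything falls off the work surface, if the arm or the gripper's body presses on something with over 40 N, if the wrist force passes 120 N, or if a joint passes its speed limit or range.

## Working session

There is one attempt and no reset: what is moved stays moved. The work goes in short steps, Python scripts to look and compute and a tool call to move; the robot and the scene stay as the last step left them, time stands still between calls to the robot, and variables do not carry over. Pictures are saved under pics/ and viewed, and the job is handed in when it is done.

Besides the shell and the picture viewer there is one more tool, called after "Emit:" by a JSON object that holds its "fn" and its "kwargs", one argument or row to a line. servo_tool: Moves the arm, as the interface text tells. Its arguments: {"type":"object","properties":{"moves":{"type":"string"},"squeeze":{"type":"number"}},"required":["moves"]}

```bash
ls; mkdir -p pics
python3 - <<'E'
from cell import env
import cv2,numpy as np
o=env.get_obs();print(o)
for n in("side","top","wrist"):
    c=env.read_camera(n);cv2.imwrite(f"pics/{n}0.png",c["img"][:,:,::-1]);np.savez(f"pics/{n}0.npz",**c)
    print(n,c["mtx"].tolist(),np.round(c.get("T",c.get("hand_eye")),4).tolist(),[k for k in c])
E
```

```text
pics
{'time_s': 0.0, 'qpos': array([68.70471612, 18.4402834 , -4.01516876, 83.17390154,  1.29498442,
       78.54189911, -3.26140932]), 'joint_velocities': array([-0.00287943, -0.00599393, -0.05048787,  0.04115659, -0.00704947,
        0.0379026 , -0.1055151 ]), 'effort': array([ 3.70140642e-04, -4.91284025e+01, -4.04076716e-01, -3.12526488e+01,
       -6.39911927e-02,  4.35965171e-02,  1.68298247e-04]), 'tool_pos': array([ 0.24432839, -0.60175689,  0.23245635]), 'tool_rot': array([-1.79889157e+02,  5.85909195e-03,  2.21032605e+01]), 'force': array([0.4764576 , 0.9462456 , 0.32765885]), 'wrist_torque': array([ 0.0225545 , -0.00236429,  0.05375291]), 'grip_width': 0.08698217272695746}
side [[375.6478263203577, 0.0, 258.3785439151854], [0.0, 375.6478263203577, 190.12397100448032], [0.0, 0.0, 1.0]] [[0.7467, 0.4138, -0.5208, 0.2353], [-0.6651, 0.4535, -0.5933, -0.3526], [-0.0093, 0.7894, 0.6138, 0.4712], [0.0, 0.0, 0.0, 1.0]] ['img', 'range_z', 'mtx', 'T']
top [[397.7689983364808, 0.0, 253.61955151113847], [0.0, 397.7689983364808, 191.84973636930377], [0.0, 0.0, 1.0]] [[-0.0122, 0.9875, -0.157, 0.486], [-0.9998, -0.0142, -0.0116, -0.0022], [-0.0137, 0.1569, 0.9875, 0.8163], [0.0, 0.0, 0.0, 1.0]] ['img', 'range_z', 'mtx', 'T']
wrist [[285.67821273973686, 0.0, 252.55522096405082], [0.0, 285.67821273973686, 188.15983244185574], [0.0, 0.0, 1.0]] [[-0.0006, 0.9675, 0.2529, 0.0681], [1.0, 0.0006, 0.0, 0.0001], [-0.0001, 0.2529, -0.9675, -0.1507], [0.0, 0.0, 0.0, 1.0]] ['img', 'range_z', 'mtx', 'hand_eye']
```

View pics/side0.png

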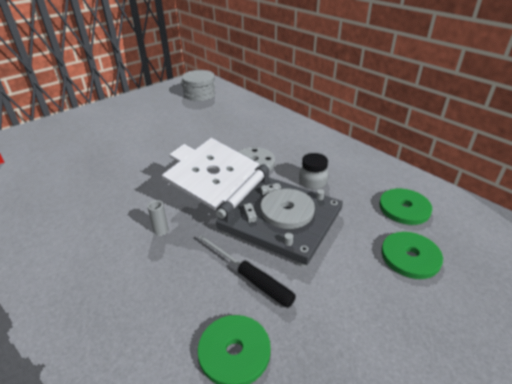

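View pics/top0.png

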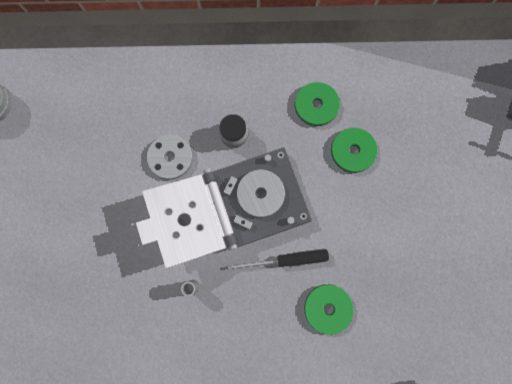

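View pics/wrist0.png

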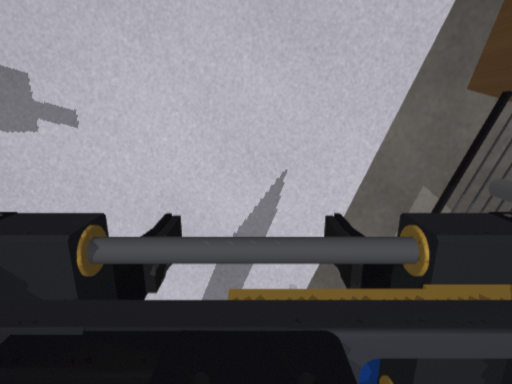

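The top view shows the jig with its bed around (262,200), and the leaf open at (185,220) with its tongue at (147,232). The candidates for the blank are:
- the grey disc on the bed at (261,193)
- the grey disc with 4 holes at (170,157), which is the finished flange
- green discs at (317,103), (355,150) and (329,309)
- the stack at (0,103)

I choose the plain grey disc on the bed at (261,193), and will check it in a crop.

```bash
cat > h.py <<'E'
import numpy as np,cv2
def load(n): return dict(np.load(f"pics/{n}.npz"))
def world(c,T=None):
    T=c["T"] if T is None else T
    K=c["mtx"];z=c["range_z"];v,u=np.mgrid[:z.shape[0],:z.shape[1]]
    P=np.stack([(u-K[0,2])/K[0,0]*z,-(v-K[1,2])/K[1,1]*z,-z],-1)
    W=P@T[:3,:3].T+T[:3,3];W[z==0]=np.nan;return W
def ray(c,uv,h,T=None):
    T=c["T"] if T is None else T
    K=c["mtx"];uv=np.atleast_2d(uv).astype(float)
    d=np.stack([(uv[:,0]-K[0,2])/K[0,0],-(uv[:,1]-K[1,2])/K[1,1],-np.ones(len(uv))],-1)@T[:3,:3].T
    o=T[:3,3];return o+d*((h-o[2])/d[:,2])[:,None]
E
python3 - <<'E'
from h import *
for n,b in(("top0",(90,130,330,290)),("side0",(130,120,360,270))):
    c=load(n);x0,y0,x1,y1=b
    cv2.imwrite(f"pics/{n}_crop.png",cv2.resize(c["img"][y0:y1,x0:x1,::-1],None,fx=3.3,fy=3.3,interpolation=cv2.INTER_CUBIC))
    W=world(c)
    pts={"top0":[(261,175),(245,200),(275,210),(300,190),(262,245),(170,140),(147,232),(165,200),(205,190),(213,250),(190,240),(221,210),(210,300),(350,300)],
     "side0":[(270,210),(310,210),(180,155),(210,150),(200,180),(240,165),(245,195),(280,240)]}[n]
    for p in pts: print(n,p,np.round(W[p[1],p[0]],4))
E
```

```text
top0 (261, 175) [ 0.6421 -0.0082  0.0452]
top0 (245, 200) [0.5929 0.0239 0.044 ]
top0 (275, 210) [ 0.572  -0.0343  0.047 ]
top0 (300, 190) [ 0.6137 -0.0859  0.0287]
top0 (262, 245) [ 0.506  -0.0084  0.0014]
top0 (170, 140) [0.7262 0.181  0.0132]
top0 (147, 232) [0.53   0.2018 0.0904]
top0 (165, 200) [0.5904 0.1734 0.077 ]
top0 (205, 190) [0.6116 0.1008 0.0575]
top0 (213, 250) [0.4964 0.084  0.0644]
top0 (190, 240) [0.5153 0.1265 0.0698]
top0 (221, 210) [0.5719 0.0694 0.061 ]
top0 (210, 300) [0.3989 0.0967 0.0028]
top0 (350, 300) [ 0.3975 -0.1777  0.0167]
side0 (270, 210) [0.576  0.0056 0.0431]
side0 (310, 210) [ 0.6273 -0.0411  0.0431]
side0 (180, 155) [0.5232 0.1999 0.0874]
side0 (210, 150) [0.5825 0.1861 0.08  ]
side0 (200, 180) [0.5168 0.1272 0.0711]
side0 (240, 165) [0.6084 0.1257 0.0626]
side0 (245, 195) [0.5651 0.0598 0.0503]
side0 (280, 240) [ 0.5474 -0.049   0.0301]
```

```bash
ls . pics
```

```text
.:
h.py
pics

pics:
side0.npz
side0.png
side0_crop.png
top0.npz
top0.png
top0_crop.png
wrist0.npz
wrist0.png
```

View pics/top0_crop.png

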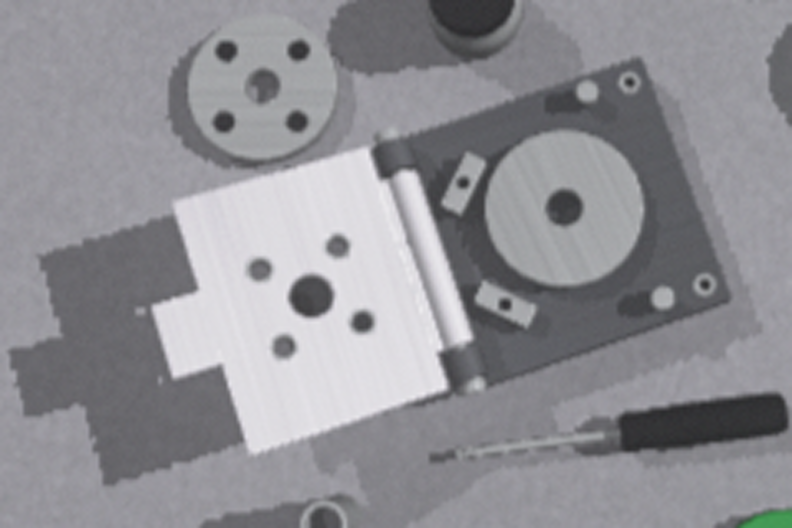

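View pics/side0_crop.png

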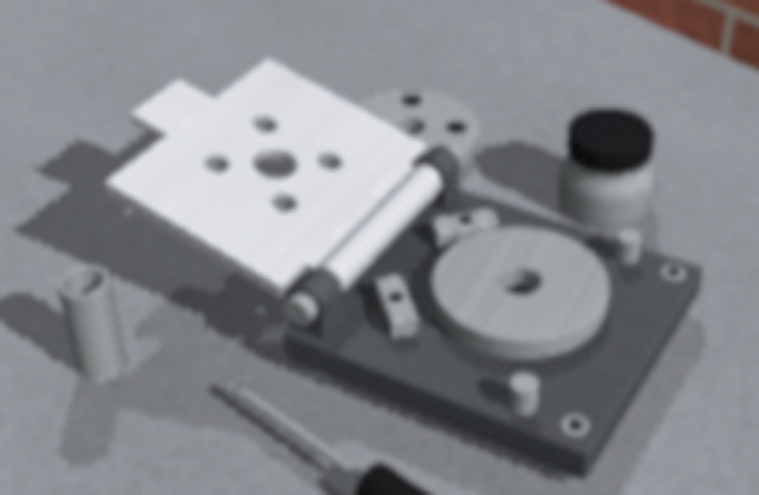

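Run:
```python
from h import *
def tri(a,ua,b,ub):
    def r(c,uv):
        K=c["mtx"];T=c["T"];d=np.array([(uv[0]-K[0,2])/K[0,0],-(uv[1]-K[1,2])/K[1,1],-1])@T[:3,:3].T
        return T[:3,3],d/np.linalg.norm(d)
    o1,d1=r(a,ua);o2,d2=r(b,ub);s=np.linalg.lstsq(np.stack([d1,-d2],1),o2-o1,rcond=None)[0]
    p,q=o1+s[0]*d1,o2+s[1]*d2;return (p+q)/2,np.linalg.norm(p-q)
t=load("top0");s=load("side0")
ft=lambda p:((p[0]+.5)/3.3-.5+90,(p[1]+.5)/3.3-.5+130)
fs=lambda p:((p[0]+.5)/3.3-.5+130,(p[1]+.5)/3.3-.5+120)
F={"postA":((588,91),(629,236)),"postB":((662,297),(525,380)),"boltA":((629,82),(674,272)),"boltB":((705,285),(575,425)),
"vA":((463,183),(465,220)),"vB":((505,304),(397,297)),"bore":((565,208),(522,281)),
"tongL":((152,306),(181,80)),"tongR":((173,378),(134,112)),"cornL":((174,203),(267,58)),"cornR":((253,453),(107,182)),
"pinA":((389,131),(437,152)),"pinB":((472,388),(297,305)),"stub":((323,520),(83,280))}
P={}
for k,(a,b) in F.items():
    p,e=tri(t,ft(a),s,fs(b));P[k]=p;print(k,np.round(p,4),"gap",round(e,4))
# plane-cast from top
for k,h in(("postA",.046),("postB",.046),("boltA",.03),("boltB",.03),("vA",.042),("vB",.042),("bore",.044)):
    print(k,np.round(ray(t,ft(F[k][0]),h),4),np.round(ray(s,fs(F[k][1]),h),4))
# leaf plane in depth
W=world(t);hsv=cv2.cvtColor(t["img"],cv2.COLOR_RGB2HSV)
m=(hsv[...,2]>205)&(hsv[...,1]<40);m[:, :130]=0;m[:,232:]=0;m[:170]=0;m[270:]=0
m=cv2.erode(m.astype(np.uint8),np.ones((3,3)))>0
for c,n in((t,"top"),):
    p=W[m];p=p[~np.isnan(p[:,0])];print(len(p))
    # RANSAC-ish: drop pin
    A=np.c_[p[:,:2],np.ones(len(p))]
    k=np.ones(len(p),bool)
    for _ in range(10):
        w=np.linalg.lstsq(A[k],p[k,2],rcond=None)[0];r=p[:,2]-A@w;k=abs(r)<.003
    print(w,"tilt",np.arctan(np.hypot(*w[:2])),"dir",np.degrees(np.arctan2(w[1],w[0])),k.sum(),r[k].std())
# blank circle fit in top
g=cv2.cvtColor(t["img"],cv2.COLOR_RGB2GRAY)
sub=g[165:225,230:292];m2=(sub>120).astype(np.uint8)
cs,_=cv2.findContours(m2,cv2.RETR_EXTERNAL,cv2.CHAIN_APPROX_NONE)
c=max(cs,key=cv2.contourArea);h=cv2.fitEllipse(c);print("blank ellipse",h[0][0]+230,h[0][1]+165,h[1],np.round(ray(t,(h[0][0]+230,h[0][1]+165),.044),4))
```

```text
postA [ 0.6769 -0.0218  0.0474] gap 0.0013
postB [ 0.5526 -0.0632  0.0488] gap 0.0003
boltA [ 0.6863 -0.0477  0.0321] gap 0.0006
boltB [ 0.5606 -0.0901  0.0332] gap 0.0008
vA [0.6227 0.0536 0.0439] gap 0.0006
vB [0.5502 0.0288 0.0441] gap 0.0001
bore [ 0.6067 -0.0074  0.0456] gap 0.0
tongL [0.5481 0.2225 0.0918] gap 0.0008
tongR [0.5082 0.2093 0.0926] gap 0.0006
cornL [0.6055 0.2137 0.0882] gap 0.0013
cornR [0.466  0.1664 0.0865] gap 0.0019
pinA [0.6488 0.0992 0.0564] gap 0.0098
pinB [0.5007 0.0481 0.0553] gap 0.0013
stub [0.4275 0.1321 0.0611] gap 0.0025
postA [[ 0.6777 -0.0223  0.046 ]] [[ 0.6778 -0.0203  0.046 ]]
postB [[ 0.5529 -0.0635  0.046 ]] [[ 0.5546 -0.0611  0.046 ]]
boltA [[ 0.687 -0.048  0.03 ]] [[ 0.6882 -0.0461  0.03  ]]
boltB [[ 0.5612 -0.0907  0.03  ]] [[ 0.5626 -0.0879  0.03  ]]
vA [[0.6233 0.0535 0.042 ]] [[0.6242 0.0556 0.042 ]]
vB [[0.5504 0.0289 0.042 ]] [[0.5517 0.0308 0.042 ]]
bore [[ 0.6069 -0.0074  0.044 ]] [[ 0.6081 -0.0061  0.044 ]]
4431
[-0.07853773  0.23317232  0.08308386] tilt 0.24125163921635187 dir 108.61469262217283 4208 0.0011991025634235774
blank ellipse 260.6076889038086 192.6033420562744 (46.58756637573242, 47.11644744873047) [[ 0.6071 -0.0069  0.044 ]]
```

The top and side views agree within about 2 mm. Jig yaw is about 18.6°, its origin is about (0.576, 0.073), the nest is about (0.599, 0.005), and the leaf angle is about 0.24 rad. The crop confirms the chosen disc is plain, with only a bore and no bolt holes. It sits about 14 mm short of home and 3 mm to +x. The fingers will stay shut, with the tool yaw at 108.6° so that tool x = jig y and tool y = jig x.

Emit:
{"fn": "servo_tool", "kwargs": {
  "moves": "0.0327 -0.0205 0 0 0 0 1;0.0327 -0.0205 0 0 0 0 1;0.0327 -0.0205 0 0 0 0 1;0.0327 -0.0205 0 0 0 0 1;0.0327 -0.0205 0 0 0 0 1;0.0327 -0.0205 0 0 0 0 1;0.0327 -0.0205 0 0 0 0 1;0.0327 -0.0205 0 0 0 0 1;0.0327 -0.0205 0 0 0 0 1;0.0327 -0.0205 0 0 0 0 1;0.0327 -0.0205 0 0 0 0 1;0.0327 -0.0205 0 0 0 0 1;0.0327 -0.0205 0 0 0 0 1;0.0327 -0.0205 0 0 0 0 1;0.0327 -0.0205 0 0 0 0 1",
  "squeeze": 20
}}

```text
time_s: 1.4
tool_pos: [0.5897, -0.1245, 0.2247]
tool_rot: [-179.8, 0.6, 20.7]
force: [0.8, -0.0, 0.2]
grip_width: 0.0018
```

Emit:
{"fn": "servo_tool", "kwargs": {
  "moves": "0 0 0 0 0 -0.25 1;0 0 0 0 0 -0.25 1;0 0 0 0 0 -0.25 1;0 0 0 0 0 -0.25 1;0 0 0 0 0 -0.25 1;0 0 0 0 0 -0.25 1;0 0 0 0 0 -0.25 1;0 0 0 0 0 -0.25 1;0 0 0 0 0 -0.25 1;0 0 0 0 0 -0.25 1;0 0 0 0 0 -0.25 1;0 0 0 0 0 -0.25 1"
}}

```text
time_s: 2.4
tool_pos: [0.5931, -0.1062, 0.2197]
tool_rot: [-179.3, -0.7, 106.9]
force: [0.3, -0.1, 0.1]
grip_width: 0.0007
```

Run:
```python
from cell import env
import cv2,numpy as np
o=env.get_obs();c=env.read_camera("wrist");print(o["tool_pos"],o["tool_rot"])
np.savez("pics/wrist1.npz",tp=o["tool_pos"],tr=o["tool_rot"],**c);cv2.imwrite("pics/wrist1.png",cv2.resize(c["img"][:,:,::-1],None,fx=1.5,fy=1.5))
```

```text
[ 0.59309443 -0.1061966   0.21968097] [-179.29588139   -0.73017884  106.94344182]
```

View pics/wrist1.png

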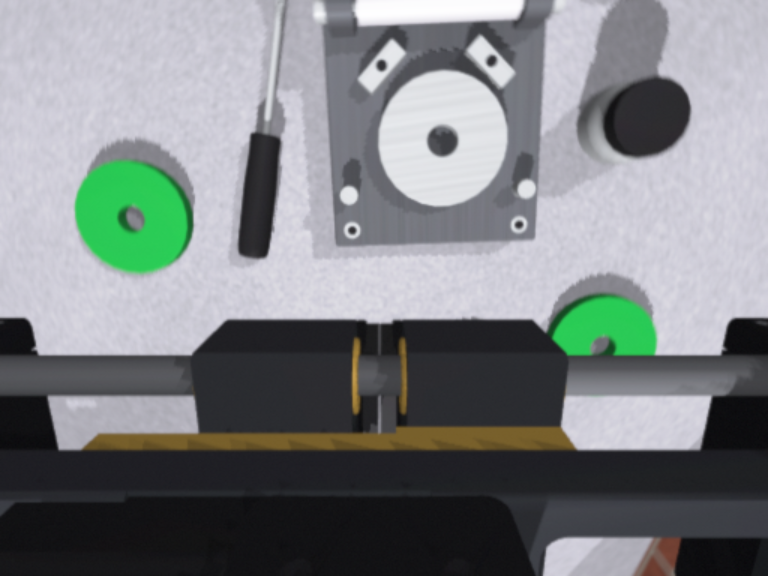

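The wrist view (×1.5) shows the plain blank at (443,140), V blocks at (381,65) and (491,61), and posts at (349,195) and (526,188). I'll use it to cross-check the pose.

```bash
cat >> h.py <<'E'
from scipy.spatial.transform import Rotation as Ro
def wT(c,tp,tr):
    T=np.eye(4);T[:3,:3]=Ro.from_euler("xyz",tr,degrees=True).as_matrix();T[:3,3]=tp
    return T@c["hand_eye"]
O=np.array([.5763,.0732]);YAW=np.radians(18.6)
X=np.array([np.cos(YAW),np.sin(YAW)]);Y=np.array([-X[1],X[0]])
def jig(p): d=np.asarray(p)[:2]-O;return np.array([d@X,d@Y])
def wor(x,y): return O+x*X+y*Y
E
python3 - <<'E'
from h import *
c=load("wrist1");T=wT(c,c["tp"],c["tr"])
for n,p,h in(("bore",(443,140),.044),("vL",(381,65),.042),("vR",(491,61),.042),("pL",(349,194),.046),("pR",(526,187.5),.046),("bL",(352,230),.03),("bR",(519,224.5),.03)):
    q=(np.array(p)+.5)/1.5-.5;w=ray(c,q,h,T)[0];print(n,np.round(w,4),np.round(jig(w),4))
E
```

```text
bore [ 0.6077 -0.0052  0.044 ] [ 0.0048 -0.0844]
vL [0.55   0.0299 0.042 ] [-0.0388 -0.0326]
vR [0.6229 0.0545 0.042 ] [ 0.0382 -0.0326]
pL [ 0.5531 -0.0619  0.046 ] [-0.0651 -0.1207]
pR [ 0.6769 -0.0193  0.046 ] [ 0.0659 -0.1198]
bL [ 0.5621 -0.0893  0.03  ] [-0.0653 -0.1494]
bR [ 0.6872 -0.0464  0.03  ] [ 0.067  -0.1488]
```

```bash
cat >> h.py <<'E'
def plan(o,x,y,z,tilt=0,x0=0):
    """target TCP jig x,y, world z, tilt deg (fingers lean to jig -y). prints tool-axis shift (m) and turn (units)"""
    R=Ro.from_euler("xyz",o["tool_rot"],degrees=True)
    Rt=Ro.from_rotvec(-np.radians(tilt)*np.r_[X,0])*Ro.from_euler("xyz",[180,0,np.degrees(YAW)+90],degrees=True)
    t=np.r_[wor(x,y),z];d=R.inv().apply(t-o["tool_pos"]);r=(R.inv()*Rt).as_rotvec()/.5
    print("t",round(float(o["time_s"]),2),"jig",np.round(jig(o["tool_pos"]),4),"z",round(float(o["tool_pos"][2]),4),"rot",np.round(o["tool_rot"],1),"F",np.round(o["force"],1))
    print(" shift",np.round(d,4)," turn",np.round(r,3))
E
python3 -c "
from h import *;from cell import env
plan(env.get_obs(),.003,-.157,.12)"
```

```text
t 2.45 jig [-0.0414 -0.1754] z 0.2195 rot [-179.3   -0.7  107.3] F [-0.5 -0.9 -0.9]
 shift [0.0181 0.0452 0.0992]  turn [-0.025 -0.026 -0.047]
```

Emit:
{"fn": "servo_tool", "kwargs": {
  "moves": "0.0045 0.0113 0.0247 -0.006 -0.006 -0.012 1;0.0045 0.0113 0.0247 -0.006 -0.006 -0.012 1;0.0045 0.0113 0.0247 -0.006 -0.006 -0.012 1;0.0045 0.0113 0.0247 -0.006 -0.006 -0.012 1;0 0 0 0 0 0 1"
}}

```text
time_s: 2.87
tool_pos: [0.632, -0.0769, 0.1185]
tool_rot: [179.8, 0.2, 107.7]
force: [-2.2, 0.8, -0.2]
grip_width: 0.0003
```

```bash
python3 -c "
from h import *;from cell import env
plan(env.get_obs(),.003,-.157,.047)"
```

```text
t 2.87 jig [ 0.0049 -0.16  ] z 0.1185 rot [179.8   0.2 107.7] F [-2.2  0.8 -0.2]
 shift [ 0.0032 -0.0022  0.0715]  turn [ 0.006  0.006 -0.031]
```

Emit:
{"fn": "servo_tool", "kwargs": {
  "moves": "0.001 -0.001 0.02 0 0 -0.008 1;0.001 -0.001 0.02 0 0 -0.008 1;0.001 0 0.018 0 0 -0.008 1;0 0 0.009 0 0 -0.007 1;0 0 0 0 0 0 1"
}}

```text
time_s: 3.28
tool_pos: [0.6295, -0.076, 0.0516]
tool_rot: [179.9, 0.2, 108.0]
force: [-0.2, 0.4, 0.9]
grip_width: 0.0003
```

```bash
python3 -c "
from h import *;from cell import env
plan(env.get_obs(),.003,-.145,.048)"
```

```text
t 3.28 jig [ 0.0029 -0.1584] z 0.0516 rot [179.9   0.2 108. ] F [-0.2  0.4  0.9]
 shift [ 0.0134 -0.      0.0036]  turn [ 0.004  0.008 -0.02 ]
```

Emit:
{"fn": "servo_tool", "kwargs": {
  "moves": "0.004 0 0.002 0 0 -0.01 1;0.004 0 0.001 0 0 -0.005 1;0.004 0 0 0 0 0 1;0.003 0 0 0 0 0 1;0.003 0 0 0 0 0 1"
}}

```text
time_s: 3.7
tool_pos: [0.6261, -0.0596, 0.0536]
tool_rot: [179.6, 0.5, 108.2]
force: [1.2, -1.9, -0.6]
grip_width: 0.0005
```

```bash
python3 -c "
from h import *;from cell import env
plan(env.get_obs(),.003,-.129,.048)"
```

```text
t 3.7 jig [ 0.0049 -0.1418] z 0.0536 rot [179.6   0.5 108.2] F [ 1.2 -1.9 -0.6]
 shift [ 0.0128 -0.002   0.0055]  turn [ 0.015  0.016 -0.014]
```

Emit:
{"fn": "servo_tool", "kwargs": {
  "moves": "-0.003 -0.001 0.004 0.01 0.01 0 1;0 -0.001 0.003 0 0 -0.01 1;0 0 0 0 0 0 1"
}}

```text
time_s: 3.95
tool_pos: [0.6261, -0.0619, 0.048]
tool_rot: [179.7, 0.2, 108.6]
force: [0.3, -0.6, -0.5]
grip_width: 0.0006
```

```bash
python3 -c "
from h import *;from cell import env
plan(env.get_obs(),.002,-.129,.048)"
```

```text
t 3.95 jig [ 0.0041 -0.1439] z 0.048 rot [179.7   0.2 108.6] F [ 0.3 -0.6 -0.5]
 shift [ 0.0149 -0.0021 -0.    ]  turn [0.009 0.008 0.001]
```

Emit:
{"fn": "servo_tool", "kwargs": {
  "moves": "0.003 -0.001 0.001 0 0 0 1;0.003 0 0.001 0 0 0 1;0.003 0 0.001 0 0 0 1;0.002 0 0.001 0 0 0 1"
}}

```text
time_s: 4.28
tool_pos: [0.6219, -0.0535, 0.0436]
tool_rot: [179.7, 0.3, 108.5]
force: [0.1, -1.6, -0.0]
grip_width: 0.0006
```

```bash
python3 -c "
from h import *;from cell import env
plan(env.get_obs(),.002,-.129,.048)"
```

```text
t 4.28 jig [ 0.0028 -0.1346] z 0.0436 rot [179.7   0.3 108.5] F [ 0.1 -1.6 -0. ]
 shift [ 0.0056 -0.0008 -0.0044]  turn [ 0.01   0.011 -0.004]
```

Emit:
{"fn": "servo_tool", "kwargs": {
  "moves": "0.002 -0.001 -0.002 0 0 0 1;0.002 0 -0.001 0 0 0 1;0.002 0 0 0 0 0 1"
}}

```text
time_s: 4.53
tool_pos: [0.6182, -0.0489, 0.0462]
tool_rot: [179.8, 0.4, 108.5]
force: [0.3, -2.8, 0.4]
grip_width: 0.0004
```

```bash
python3 -c "
from h import *;from cell import env
plan(env.get_obs(),.001,-.127,.048)"
```

```text
t 4.53 jig [ 0.0008 -0.1291] z 0.0462 rot [179.8   0.4 108.5] F [ 0.3 -2.8  0.4]
 shift [ 0.0021  0.0002 -0.0018]  turn [ 0.007  0.014 -0.005]
```

Emit:
{"fn": "servo_tool", "kwargs": {
  "moves": "0.002 0 0 0 0 0 1;0.002 0 0 0 0 0 1"
}}

```text
time_s: 4.7
tool_pos: [0.6181, -0.0487, 0.0464]
tool_rot: [179.7, 0.7, 108.4]
force: [2.4, -5.0, -2.0]
grip_width: 0.0006
```

```bash
python3 -c "
from h import *;from cell import env
plan(env.get_obs(),.001,-.127,.048)
for n in('top','side'):
    c=env.read_camera(n);np.savez(f'pics/{n}1.npz',**c)
    b=(90,130,330,290) if n=='top' else (130,120,360,270)
    cv2.imwrite(f'pics/{n}1.png',cv2.resize(c['img'][b[1]:b[3],b[0]:b[2],::-1],None,fx=3.3,fy=3.3,interpolation=cv2.INTER_CUBIC))"
```

```text
t 4.7 jig [ 0.0007 -0.1289] z 0.0464 rot [179.7   0.7 108.4] F [ 2.4 -5.  -2. ]
 shift [ 0.0019  0.0003 -0.0016]  turn [ 0.009  0.026 -0.008]
```

View pics/side1.png

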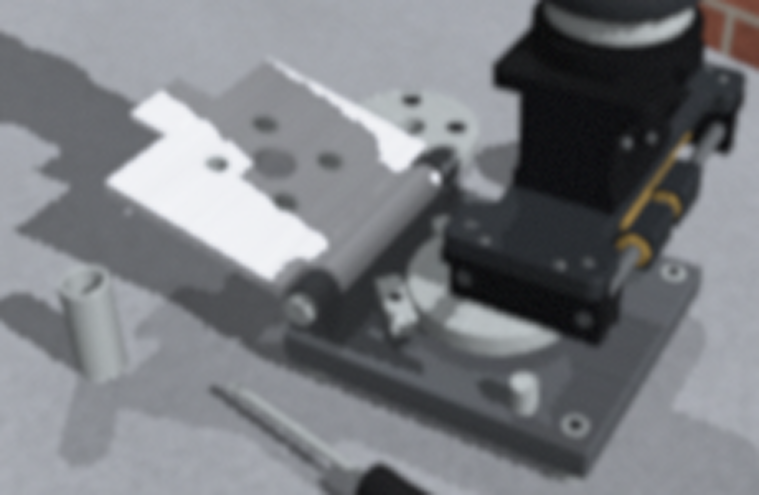

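View pics/top1.png

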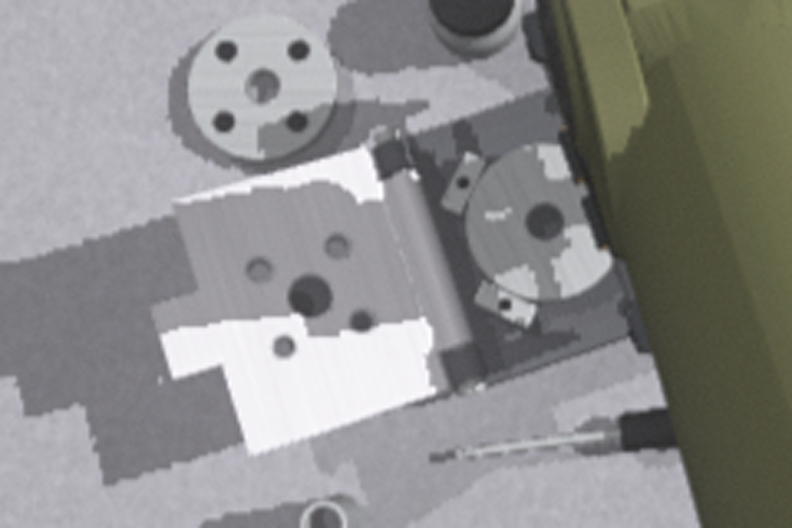

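The top crop now shows the blank's bore at (545,223), with its rim touching both V blocks at (463,183) and (505,304). I'll check with numbers.

Emit:
{"fn": "servo_tool", "kwargs": {
  "moves": "0.003 0 0 0 0 0 1;0.003 0 0 0 0 0 1"
}}

```text
time_s: 4.97
tool_pos: [0.618, -0.0486, 0.0466]
tool_rot: [179.6, 1.1, 108.1]
force: [2.9, -6.5, -2.3]
grip_width: 0.0005
```

```bash
python3 -c "
from h import *;from cell import env
plan(env.get_obs(),.001,-.127,.048)
t=load('top1');ft=lambda p:((p[0]+.5)/3.3-.5+90,(p[1]+.5)/3.3-.5+130)
w=ray(t,ft((545,223)),.044)[0];print(w,jig(w))
# old V block mid
for p in((463,183),(505,304)):print(jig(ray(t,ft(p),.042)[0]))
"
```

```text
t 4.97 jig [ 0.0007 -0.1288] z 0.0466 rot [179.6   1.1 108.1] F [ 2.9 -6.5 -2.3]
 shift [ 0.0018  0.0003 -0.0014]  turn [ 0.013  0.04  -0.016]
[0.59808847 0.00464249 0.044     ] [-0.00121664 -0.07192628]
[ 0.03826473 -0.03365744]
[-0.03868805 -0.03372922]
```

Home: measured (-1, -72) mm, with a solid stop at about 7 N. Now back off and go over to the tongue side.

Emit:
{"fn": "servo_tool", "kwargs": {
  "moves": "-0.005 0 0 0 0 0 1;-0.006 0 -0.001 0 0 0 1;-0.006 0 -0.001 0 0 0 1;0 0 -0.03 0.01 0.04 -0.02 1;0 0 -0.04 0 0 0 1;0 0 -0.04 0 0 0 1;0 0 -0.04 0 0 0 1;0 0 -0.03 0 0 0 1;0.04 0 0 0 0 0 1;0.04 0 0 0 0 0 1;0.04 0 0 0 0 0 1;0.04 0 0 0 0 0 1"
}}

```text
time_s: 5.97
tool_pos: [0.5736, 0.0804, 0.2394]
tool_rot: [179.9, -0.6, 107.7]
force: [0.4, -0.3, 0.3]
grip_width: 0.0004
```

```bash
python3 -c "
from h import *;from cell import env
plan(env.get_obs(),0,.215,.2)
c=env.read_camera('top');np.savez('pics/top2.npz',**c);cv2.imwrite('pics/top2.png',c['img'][:,:,::-1])"
```

```text
t 5.97 jig [-0.0003  0.0077] z 0.2394 rot [179.9  -0.6 107.7] F [ 0.4 -0.3  0.3]
 shift [ 0.2068 -0.003   0.0416]  turn [ 0.002 -0.021 -0.031]
```

View pics/top2.png

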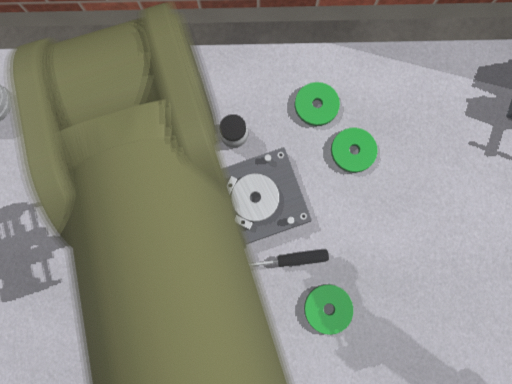

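Emit:
{"fn": "servo_tool", "kwargs": {
  "moves": "0.04 0 0 0 0 -0.01 1;0.04 0 0 0 0 -0.01 1;0.04 0 0 0 0 -0.01 1;0.04 0 0 0 0 0 1;0.04 0 0 0 0 0 1;0.04 0 0 0 0 0 1;0 0 0 0 -0.25 0 1;0 0 0 0 -0.25 0 1;0 0 0 0 -0.25 0 1;0 0 0 0 -0.25 0 1"
}}

```text
time_s: 6.85
tool_pos: [0.4936, 0.3165, 0.2504]
tool_rot: [179.2, 27.9, 108.6]
force: [-0.2, -0.6, -0.2]
grip_width: 0.0003
```

```bash
python3 -c "
from h import *;from cell import env
o=env.get_obs();plan(o,0,.25,.18,60);print(np.round(o['qpos'],1))"
```

```text
t 6.85 jig [-0.0008  0.257 ] z 0.2504 rot [179.2  27.9 108.6] F [-0.2 -0.6 -0.2]
 shift [ 0.0267 -0.0001  0.0655]  turn [ 0.028 -1.122 -0.007]
[-14.6  24.7 -46.5  84.9  38.5  97.2 -44.3]
```

Emit:
{"fn": "servo_tool", "kwargs": {
  "moves": "0 0 0 0 -0.25 0 1;0 0 0 0 -0.25 0 1;0 0 0 0 -0.25 0 1;0 0 0 0 -0.2 0 1"
}}

```text
time_s: 7.18
tool_pos: [0.492, 0.322, 0.253]
tool_rot: [178.5, 55.3, 108.1]
force: [0.5, 0.1, -0.3]
grip_width: 0.0005
```

```bash
python3 -c "
from h import *;from cell import env
o=env.get_obs();plan(o,0,.225,.115,60);print(np.round(o['qpos'],1))"
```

```text
t 7.18 jig [-0.0006  0.2628] z 0.253 rot [178.5  55.3 108.1] F [ 0.5  0.1 -0.3]
 shift [ 0.0919 -0.0019  0.1096]  turn [ 0.037 -0.164 -0.012]
[-33.1  36.4 -38.1  80.2  56.  116.  -51.9]
```

```bash
python3 -c "
from h import *;from cell import env
o=env.get_obs();plan(o,0,.24,.15,48);"
```

```text
t 7.18 jig [-0.0006  0.2628] z 0.253 rot [178.5  55.3 108.1] F [ 0.5  0.1 -0.3]
 shift [ 0.0717 -0.0012  0.0773]  turn [ 0.038  0.255 -0.008]
```

Emit:
{"fn": "servo_tool", "kwargs": {
  "moves": "0 0 0 0.01 0.13 0 1;0.02 0 0.018 0.01 0.1 0 1;0.02 0 0.02 0.01 0 0 1;0.015 0 0.02 0 0 0 1;0.015 0 0.019 0 0 0 1"
}}

```text
time_s: 7.6
tool_pos: [0.4891, 0.3211, 0.1396]
tool_rot: [-179.1, 48.3, 110.3]
force: [0.0, 0.3, 0.4]
grip_width: 0.0006
```

```bash
python3 -c "
from h import *;from cell import env
o=env.get_obs();plan(o,0,.205,.1,50);print(np.round(o['qpos'],1))"
```

```text
t 7.6 jig [-0.0036  0.2628] z 0.1396 rot [-179.1   48.3  110.3] F [0.  0.3 0.4]
 shift [-0.0089  0.0029  0.0695]  turn [ 0.015 -0.059  0.04 ]
[-29.8  39.8 -39.   86.   52.9 104.7 -57.2]
```

Emit:
{"fn": "servo_tool", "kwargs": {
  "moves": "0 0.001 0.01 0.008 -0.1 0.02 1;0 0.001 0.02 0.008 -0.1 0.02 1;0 0.001 0.015 0 0 0 1;0 0 0 0 0 0 1"
}}

```text
time_s: 7.93
tool_pos: [0.5021, 0.2852, 0.1036]
tool_rot: [-178.8, 54.2, 109.5]
force: [0.6, -0.4, -0.4]
grip_width: 0.0003
```

```bash
python3 -c "
from h import *;from cell import env
o=env.get_obs();plan(o,0,.2,.09,54);print(np.round(o['qpos'],1))
for n in ('side','wrist'):
    c=env.read_camera(n);np.savez(f'pics/{n}3.npz',**c)
    cv2.imwrite(f'pics/{n}3.png',c['img'][:,:,::-1])"
```

```text
t 7.93 jig [-0.0027  0.2246] z 0.1036 rot [-178.8   54.2  109.5] F [ 0.6 -0.4 -0.4]
 shift [-0.0034  0.0029  0.0279]  turn [-0.017  0.007  0.019]
[-30.4  43.3 -35.8  88.2  56.2 105.  -59.8]
```

View pics/side3.png

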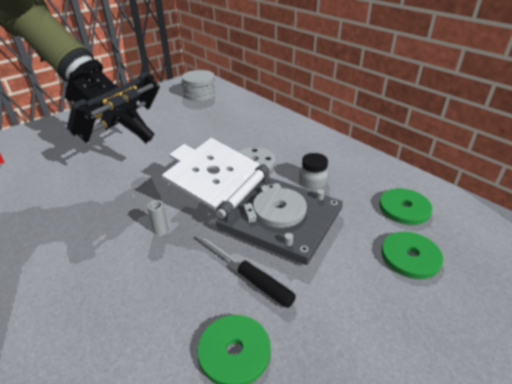

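View pics/wrist3.png

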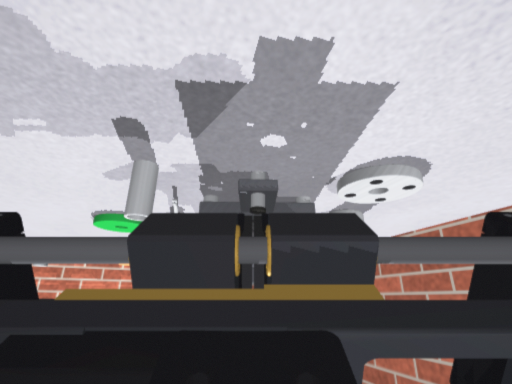

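```bash
python3 -c "
from h import *;from cell import env
o=env.get_obs();plan(o,0,.2,.08,54);plan(o,0,.155,.062,54)"
```

```text
t 8.03 jig [-0.0025  0.2269] z 0.1053 rot [-179.    54.   109.4] F [ 0.3  0.1 -0.1]
 shift [0.0047 0.0028 0.0367]  turn [-0.012  0.001  0.017]
t 8.03 jig [-0.0025  0.2269] z 0.1053 rot [-179.    54.   109.4] F [ 0.3  0.1 -0.1]
 shift [-0.0072  0.0029  0.0837]  turn [-0.012  0.001  0.017]
```

Emit:
{"fn": "servo_tool", "kwargs": {
  "moves": "0.006 0.001 0.018 -0.006 0 0.008 1;0.004 0.001 0.018 -0.006 0 0.008 1;0 0.001 0.018 0 0 0 1;-0.003 0 0.012 0 0 0 1;0 0 0 0 0 0 1"
}}

```text
time_s: 8.45
tool_pos: [0.5216, 0.2479, 0.0663]
tool_rot: [179.0, 53.2, 108.0]
force: [-0.3, -1.0, 0.2]
grip_width: 0.0005
```

```bash
python3 -c "
from h import *;from cell import env
o=env.get_obs();plan(o,0,.156,.068,54);print(np.round(o['qpos'],1))
for n in ('side',):
    c=env.read_camera(n);np.savez(f'pics/{n}4.npz',**c)
    cv2.imwrite(f'pics/{n}4.png',cv2.resize(c['img'][60:260,100:360,::-1],None,fx=3,fy=3))"
```

```text
t 8.45 jig [0.0039 0.183 ] z 0.0663 rot [179.   53.2 108. ] F [-0.3 -1.   0.2]
 shift [-0.0175 -0.0039  0.0206]  turn [ 0.018 -0.028 -0.013]
[-27.   43.3 -34.8  92.6  58.4  99.  -61.4]
```

View pics/side4.png

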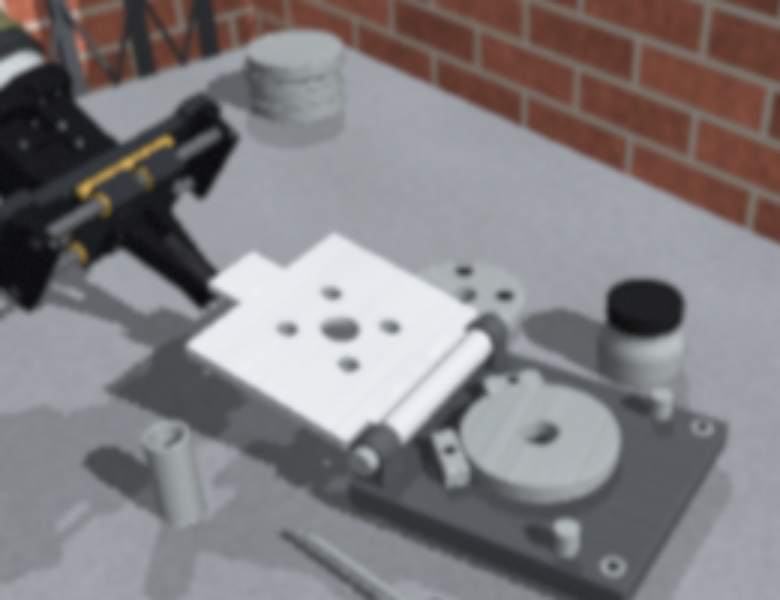

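Emit:
{"fn": "servo_tool", "kwargs": {
  "moves": "-0.009 -0.002 0.012 0.009 -0.014 -0.006 1;-0.009 -0.002 0.012 0.009 -0.014 -0.006 1;0 0 0 0 0 0 1"
}}

```text
time_s: 8.75
tool_pos: [0.5278, 0.2206, 0.0697]
tool_rot: [179.6, 53.8, 108.4]
force: [1.2, 0.5, -0.0]
grip_width: 0.0003
```

```bash
python3 -c "
from h import *;from cell import env
o=env.get_obs();plan(o,0,.156,.074,54);print(np.round(o['qpos'],1))"
```

```text
t 8.75 jig [0.0011 0.1552] z 0.0697 rot [179.6  53.8 108.4] F [ 1.2  0.5 -0. ]
 shift [-0.003  -0.001  -0.0032]  turn [ 0.01  -0.007 -0.004]
[-25.   41.8 -34.4  94.9  59.   97.9 -60.4]
```

```bash
cat >> h.py <<'E'
H=.05
def way(th,press=0.,rc=.145):
    b=np.clip(np.degrees(th)-8,36,90);a=np.radians(90-b)
    e=np.array([np.cos(th),np.sin(th)]);N=np.array([np.sin(th),-np.cos(th)])
    m=np.array([np.cos(a),-np.sin(a)]);d=np.array([-np.sin(a),-np.cos(a)])
    if np.radians(b)>th: p=e*.158+N*.004+.0095*m+(.013-.011)*d
    else: p=e*rc+N*.004+.0095*m-.011*d
    p=p-N*press
    return np.r_[wor(0,p[0]),H+p[1]],np.degrees(a)
def est(o):
    """leaf angle implied by the tool pose if in contact"""
    q=jig(o["tool_pos"]);p=np.array([q[1],o["tool_pos"][2]-H])
    g=np.linspace(.1,3.14,3000);f=[np.linalg.norm((lambda w:np.r_[jig(w)[1],w[2]-H])(way(t)[0])-p) for t in g]
    return g[int(np.argmin(f))],min(f)
def rows(o,ths,press=0.,rc=.145):
    R=Ro.from_euler("xyz",o["tool_rot"],degrees=True);p=np.array(o["tool_pos"])
    print("t",round(float(o["time_s"]),2),"jig",np.round(jig(p),4),"z",round(p[2],4),"rot",np.round(o["tool_rot"],1),"F",np.round(o["force"],1),"q",np.round(o["qpos"],0),"th~",np.round(est(o),3))
    for th in ths:
        t,a=way(th,press,rc);Rt=Ro.from_rotvec(-np.radians(a)*np.r_[X,0])*Ro.from_euler("xyz",[180,0,np.degrees(YAW)+90],degrees=True)
        d=R.inv().apply(t-p);r=(R.inv()*Rt).as_rotvec()/.5
        print("%.2f: "%th,*["%.3f"%v for v in d],*["%.3f"%v for v in r]);p,R=t,Rt
E
python3 -c "
from h import *;from cell import env
rows(env.get_obs(),[.24,.28,.33,.38])"
```

```text
t 8.75 jig [0.0011 0.1552] z 0.0697 rot [179.6  53.8 108.4] F [ 1.2  0.5 -0. ] q [-25.  42. -34.  95.  59.  98. -60.] th~ [0.212 0.004]
0.24:  -0.002 -0.001 -0.006 0.010 -0.007 -0.004
0.28:  -0.006 -0.000 -0.002 0.000 0.000 0.000
0.33:  -0.007 0.000 -0.003 0.000 0.000 0.000
0.38:  -0.008 -0.000 -0.002 0.000 0.000 0.000
```

Emit:
{"fn": "servo_tool", "kwargs": {
  "moves": "-0.002 -0.001 -0.005 0.01 -0.007 0 1;-0.006 0 -0.002 0 0 0 1;-0.007 0 -0.003 0 0 0 1;-0.008 0 -0.002 0 0 0 1"
}}

```text
time_s: 9.08
tool_pos: [0.5265, 0.2185, 0.0932]
tool_rot: [-179.7, 53.5, 108.9]
force: [0.6, 0.1, -5.1]
grip_width: 0.0004
```

```bash
python3 -c "
from h import *;from cell import env
rows(env.get_obs(),[.36,.4,.45,.5,.55,.6])
c=env.read_camera('side')
cv2.imwrite('pics/side5.png',cv2.resize(c['img'][60:260,100:360,::-1],None,fx=3,fy=3))"
```

```text
t 9.08 jig [-0.0009  0.1536] z 0.0932 rot [-179.7   53.5  108.9] F [ 0.6  0.1 -5.1] q [-24.  40. -35.  95.  58.  99. -58.] th~ [0.361 0.   ]
0.36:  -0.000 0.001 0.000 -0.001 -0.017 0.006
0.40:  -0.006 0.000 -0.002 0.000 0.000 0.000
0.45:  -0.008 -0.000 -0.002 0.000 0.000 0.000
0.50:  -0.008 -0.000 -0.001 0.000 0.000 0.000
0.55:  -0.008 -0.000 -0.001 0.000 0.000 0.000
0.60:  -0.008 -0.000 -0.001 0.000 0.000 0.000
```

View pics/side5.png

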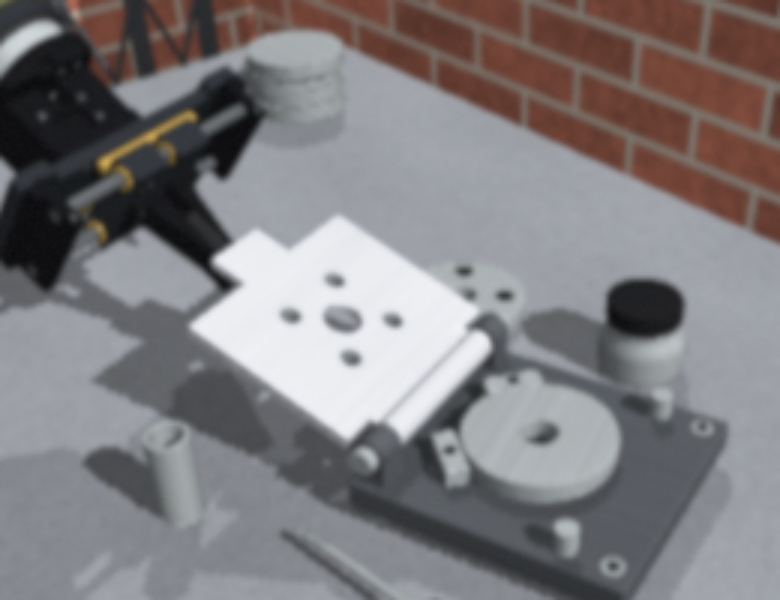

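The leaf is rising on the fingertips: the tongue's end is now at (255,235) in the crop, and the load is about 5 N. Continuing.

Emit:
{"fn": "servo_tool", "kwargs": {
  "moves": "-0.006 0.001 -0.002 0 -0.015 0.005 1;-0.008 0 -0.002 0 0 0 1;-0.008 0 -0.002 0 0 0 1;-0.008 0 -0.001 0 0 0 1;-0.008 0 -0.001 0 0 0 1;-0.008 0 -0.001 0 0 0 1"
}}

```text
time_s: 9.63
tool_pos: [0.5334, 0.1988, 0.1399]
tool_rot: [-179.8, 53.9, 108.8]
force: [0.2, 0.2, -5.0]
grip_width: 0.0005
```

```bash
python3 -c "
from h import *;from cell import env
o=env.get_obs();t=est(o)[0]
rows(o,[t]+[t+.06*i for i in range(1,9)])"
```

```text
t 9.63 jig [-0.0006  0.1327] z 0.1399 rot [-179.8   53.9  108.8] F [ 0.2  0.2 -5. ] q [-22.  35. -36.  95.  57. 100. -54.] th~ [0.684 0.004]
0.68:  0.000 0.001 0.004 -0.002 -0.004 0.004
0.74:  -0.009 -0.000 0.001 0.000 0.000 0.000
0.80:  -0.009 -0.000 0.001 0.000 0.072 -0.000
0.86:  -0.009 -0.000 0.001 0.000 0.120 0.000
0.92:  -0.009 -0.000 0.001 -0.000 0.120 0.000
0.98:  -0.009 0.000 0.001 0.000 0.120 -0.000
1.04:  -0.009 -0.000 0.001 0.000 0.120 -0.000
1.10:  -0.009 0.000 0.001 0.000 0.120 -0.000
1.16:  -0.009 -0.000 0.001 0.000 0.120 -0.000
```

Emit:
{"fn": "servo_tool", "kwargs": {
  "moves": "-0.007 0.001 0.003 0 0 0.004 1;-0.009 0 0.003 0 0.03 0 1;-0.009 0 0.001 0 0.09 0 1;-0.009 0 0.001 0 0.12 0 1;-0.009 0 0.001 0 0.12 0 1"
}}

```text
time_s: 10.05
tool_pos: [0.5433, 0.1717, 0.1697]
tool_rot: [-179.8, 42.9, 109.3]
force: [-1.0, 2.2, -4.3]
grip_width: 0.0006
```

```bash
python3 -c "
from h import *;from cell import env
o=env.get_obs();t=est(o)[0]
rows(o,[t]+[t+.06*i for i in range(1,9)])
c=env.read_camera('side')
cv2.imwrite('pics/side6.png',cv2.resize(c['img'][20:260,100:360,::-1],None,fx=2.5,fy=2.5))"
```

```text
t 10.05 jig [0.0002 0.1039] z 0.1697 rot [-179.8   42.9  109.3] F [-1.   2.2 -4.3] q [-12.  26. -39.  98.  51.  92. -45.] th~ [0.952 0.003]
0.95:  0.000 -0.000 0.003 0.012 -0.017 0.019
1.01:  -0.009 0.000 0.001 0.000 0.120 0.000
1.07:  -0.009 -0.000 0.001 0.000 0.120 0.000
1.13:  -0.009 0.000 0.001 0.000 0.120 -0.000
1.19:  -0.009 0.000 0.001 -0.000 0.120 0.000
1.25:  -0.009 -0.000 0.001 0.000 0.120 -0.000
1.31:  -0.009 -0.000 0.001 -0.000 0.120 -0.000
1.37:  -0.009 0.000 0.001 0.000 0.120 -0.000
1.43:  -0.009 0.000 0.001 -0.000 0.120 -0.000
```

View pics/side6.png

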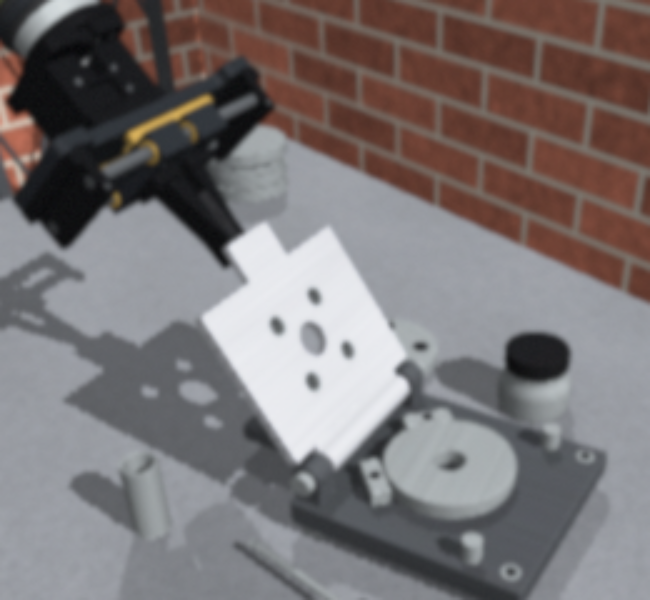

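Emit:
{"fn": "servo_tool", "kwargs": {
  "moves": "-0.009 0 0.003 0.01 0.1 0.015 1;-0.009 0 0.003 0 0.12 0 1;-0.009 0 0.001 0 0.12 0 1;-0.009 0 0.001 0 0.12 0 1;-0.009 0 0.001 0 0.12 0 1;-0.009 0 0.001 0 0.12 0 1"
}}

```text
time_s: 10.6
tool_pos: [0.5581, 0.1262, 0.2005]
tool_rot: [179.6, 22.3, 108.9]
force: [-1.0, 2.8, -4.4]
grip_width: 0.0003
```

```bash
python3 -c "
from h import *;from cell import env
o=env.get_obs();t=est(o)[0]
rows(o,[t]+[t+.06*i for i in range(1,9)])"
```

```text
t 10.6 jig [-0.0004  0.056 ] z 0.2005 rot [179.6  22.3 108.9] F [-1.   2.8 -4.4] q [  7.  15. -41.  98.  32.  79. -24.] th~ [1.31  0.005]
1.31:  0.000 0.000 0.005 0.016 -0.021 0.009
1.37:  -0.009 0.000 0.001 0.000 0.120 0.000
1.43:  -0.009 -0.000 0.001 0.000 0.120 0.000
1.49:  -0.009 0.000 0.001 0.000 0.120 0.000
1.55:  -0.009 -0.000 0.001 0.000 0.120 0.000
1.61:  -0.009 0.000 0.001 0.000 0.120 -0.000
1.67:  -0.009 -0.000 0.001 -0.000 0.120 0.000
1.73:  -0.009 0.000 0.001 0.000 0.080 0.000
1.79:  -0.009 -0.000 0.001 0.000 0.000 0.000
```

Emit:
{"fn": "servo_tool", "kwargs": {
  "moves": "-0.009 0 0.004 0.01 0.1 0.01 1;-0.009 0 0.003 0 0.12 0 1;-0.009 0 0.002 0 0.12 0 1;-0.009 0 0.002 0 0.12 0 1;-0.009 0 0.002 0 0.1 0 1"
}}

```text
time_s: 11.02
tool_pos: [0.5719, 0.084, 0.2086]
tool_rot: [179.6, 6.0, 109.0]
force: [1.6, 3.5, -0.4]
grip_width: 0.0004
```

```bash
python3 -c "
from h import *;from cell import env
o=env.get_obs();t=est(o)[0]
rows(o,[t]+[t+.06*i for i in range(1,9)])
c=env.read_camera('side')
cv2.imwrite('pics/side7.png',cv2.resize(c['img'][20:260,100:360,::-1],None,fx=2.5,fy=2.5))"
```

```text
t 11.02 jig [-0.0007  0.0116] z 0.2086 rot [179.6   6.  109. ] F [ 1.6  3.5 -0.4] q [ 20.  13. -40.  96.  15.  74.  -4.] th~ [1.594 0.004]
1.59:  0.000 0.001 0.004 0.015 -0.024 0.013
1.65:  -0.009 0.000 0.001 0.000 0.120 0.000
1.71:  -0.009 -0.000 0.001 0.000 0.113 0.000
1.77:  -0.009 -0.000 0.001 0.000 0.000 0.000
1.83:  -0.009 0.000 0.002 0.000 0.000 0.000
1.89:  -0.008 -0.000 0.002 0.000 0.000 0.000
1.95:  -0.008 0.000 0.003 0.000 0.000 0.000
2.01:  -0.008 -0.000 0.003 0.000 0.000 0.000
2.07:  -0.008 0.000 0.004 0.000 0.000 0.000
```

View pics/side7.png

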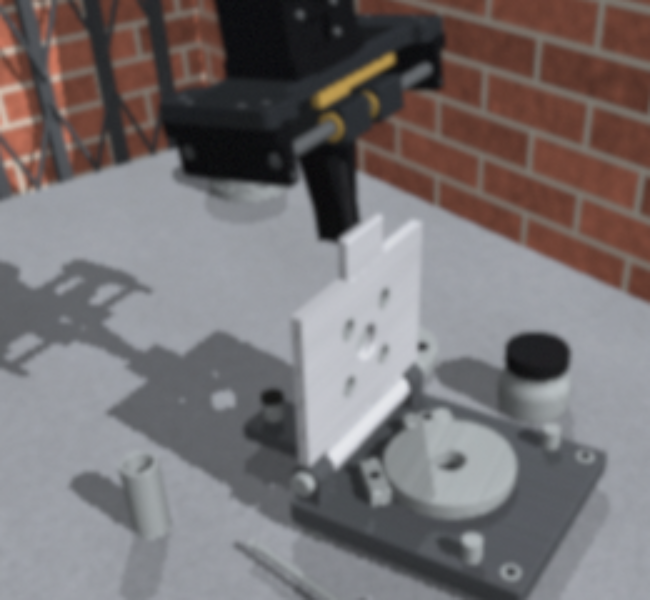

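The leaf is about upright, with the tip behind the tongue at (335,235). Continue, a bit lower on the tongue.

Emit:
{"fn": "servo_tool", "kwargs": {
  "moves": "-0.002 0 0.006 0.01 0 0.01 1;-0.008 0 0.003 0 0.1 0 1;-0.009 0 0.002 0 0.08 0 1;-0.009 0 0.002 0 0 0 1;-0.009 0 0.002 0 0 0 1"
}}

```text
time_s: 11.48
tool_pos: [0.5834, 0.0466, 0.1981]
tool_rot: [-179.9, 1.2, 108.7]
force: [0.3, 4.3, 0.7]
grip_width: 0.0004
```

```bash
python3 -c "
from h import *;from cell import env
o=env.get_obs();t=est(o)[0]
rows(o,[t]+[t+.06*i for i in range(1,9)])"
```

```text
t 11.48 jig [-0.0017 -0.0275] z 0.1981 rot [-179.9    1.2  108.7] F [0.3 4.3 0.7] q [ 25.  15. -39.  95.  11.  74.   3.] th~ [1.862 0.003]
1.86:  -0.001 0.002 -0.003 -0.004 0.041 0.004
1.92:  -0.008 -0.000 0.003 0.000 0.000 0.000
1.98:  -0.008 -0.000 0.003 0.000 0.000 0.000
2.04:  -0.008 0.000 0.003 0.000 0.000 0.000
2.10:  -0.008 -0.000 0.004 0.000 0.000 0.000
2.16:  -0.007 -0.000 0.004 0.000 0.000 0.000
2.22:  -0.007 0.000 0.005 0.000 0.000 0.000
2.28:  -0.007 -0.000 0.005 0.000 0.000 0.000
2.34:  -0.007 -0.000 0.006 0.000 0.000 0.000
```

Emit:
{"fn": "servo_tool", "kwargs": {
  "moves": "-0.009 0.001 0.002 0 0.03 0.004 1;-0.008 0.001 0.003 0 0.01 0 1;-0.008 0 0.003 0 0 0 1;-0.008 0 0.004 0 0 0 1;-0.008 0 0.004 0 0 0 1;-0.007 0 0.005 0 0 0 1"
}}

```text
time_s: 11.98
tool_pos: [0.5991, 0.0005, 0.1741]
tool_rot: [-179.4, 0.1, 109.0]
force: [-0.4, 2.5, 0.8]
grip_width: 0.0007
```

```bash
python3 -c "
from h import *;from cell import env
o=env.get_obs();t=est(o)[0]
rows(o,[t]+[t+.06*i for i in range(1,9)])
c=env.read_camera('side')
cv2.imwrite('pics/side8.png',cv2.resize(c['img'][20:260,100:360,::-1],None,fx=2.5,fy=2.5))"
```

```text
t 11.98 jig [-0.0016 -0.0761] z 0.1741 rot [-1.794e+02  1.000e-01  1.090e+02] F [-0.4  2.5  0.8] q [ 28.  18. -37.  94.  12.  72.   8.] th~ [2.247 0.003]
2.25:  -0.002 0.002 -0.003 -0.020 0.005 0.013
2.31:  -0.007 -0.000 0.005 0.000 0.000 0.000
2.37:  -0.006 -0.000 0.006 0.000 0.000 0.000
2.43:  -0.006 0.000 0.006 0.000 0.000 0.000
2.49:  -0.006 -0.000 0.007 0.000 0.000 0.000
2.55:  -0.005 0.000 0.007 0.000 0.000 0.000
2.61:  -0.005 -0.000 0.007 0.000 0.000 0.000
2.67:  -0.004 -0.000 0.007 0.000 0.000 0.000
2.73:  -0.004 0.000 0.008 0.000 0.000 0.000
```

View pics/side8.png

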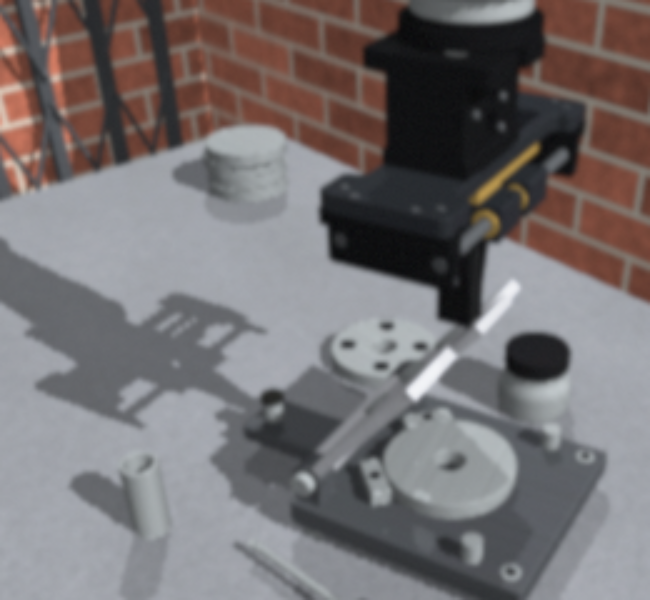

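The leaf is past upright, at about 2.2 rad and leaning over the bed. The tips rest on its top face at (460,315) in the crop.

Emit:
{"fn": "servo_tool", "kwargs": {
  "moves": "-0.008 0.001 0.004 -0.01 0 0.006 1;-0.006 0.001 0.006 -0.01 0 0.006 1;-0.006 0 0.006 0 0 0 1;-0.006 0 0.006 0 0 0 1;-0.005 0 0.007 0 0 0 1;-0.005 0 0.007 0 0 0 1"
}}

```text
time_s: 12.53
tool_pos: [0.613, -0.0393, 0.1336]
tool_rot: [-179.9, 0.2, 108.5]
force: [-0.2, 2.6, 0.3]
grip_width: 0.0003
```

```bash
python3 -c "
from h import *;from cell import env
o=env.get_obs();t=est(o)[0]
rows(o,[t]+[t+.06*i for i in range(1,9)])"
```

```text
t 12.53 jig [-0.0011 -0.1183] z 0.1336 rot [-179.9    0.2  108.5] F [-0.2  2.6  0.3] q [ 30.  22. -35.  95.  13.  68.  10.] th~ [2.652e+00 2.000e-03]
2.65:  0.002 0.001 0.001 -0.004 0.009 -0.005
2.71:  -0.004 -0.000 0.008 0.000 0.000 0.000
2.77:  -0.004 -0.000 0.008 0.000 0.000 0.000
2.83:  -0.003 0.000 0.008 0.000 0.000 0.000
2.89:  -0.003 0.000 0.008 0.000 0.000 0.000
2.95:  -0.002 -0.000 0.008 0.000 0.000 0.000
3.01:  -0.002 -0.000 0.009 0.000 0.000 0.000
3.07:  -0.001 -0.000 0.009 0.000 0.000 0.000
3.13:  -0.001 0.000 0.009 0.000 0.000 0.000
```

Emit:
{"fn": "servo_tool", "kwargs": {
  "moves": "-0.003 0 0.007 0 0 0 1;-0.003 0 0.008 0 0 0 1;-0.002 0 0.008 0 0 0 1;-0.002 0 0.007 0 0 0 1;-0.001 0 0.006 0 0 0 1"
}}

```text
time_s: 12.95
tool_pos: [0.618, -0.0541, 0.0937]
tool_rot: [-180.0, 0.4, 108.4]
force: [-0.0, 0.7, 2.5]
grip_width: 0.0
```

```bash
python3 -c "
from h import *;from cell import env
o=env.get_obs();t=est(o)[0]
rows(o,[t]+[t+.03*i for i in range(1,6)])
c=env.read_camera('side')
cv2.imwrite('pics/side9.png',cv2.resize(c['img'][20:260,100:360,::-1],None,fx=2.5,fy=2.5))"
```

```text
t 12.95 jig [-0.0011 -0.134 ] z 0.0937 rot [-180.     0.4  108.4] F [-0.   0.7  2.5] q [ 30.  24. -34.  96.  15.  64.  10.] th~ [2.945e+00 2.000e-03]
2.95:  0.002 0.001 0.000 -0.001 0.015 -0.009
2.98:  -0.001 0.000 0.004 0.000 0.000 0.000
3.01:  -0.001 -0.000 0.004 0.000 0.000 0.000
3.04:  -0.001 0.000 0.004 0.000 0.000 0.000
3.07:  -0.001 -0.000 0.004 0.000 0.000 0.000
3.10:  -0.000 0.000 0.004 0.000 0.000 0.000
```

View pics/side9.png

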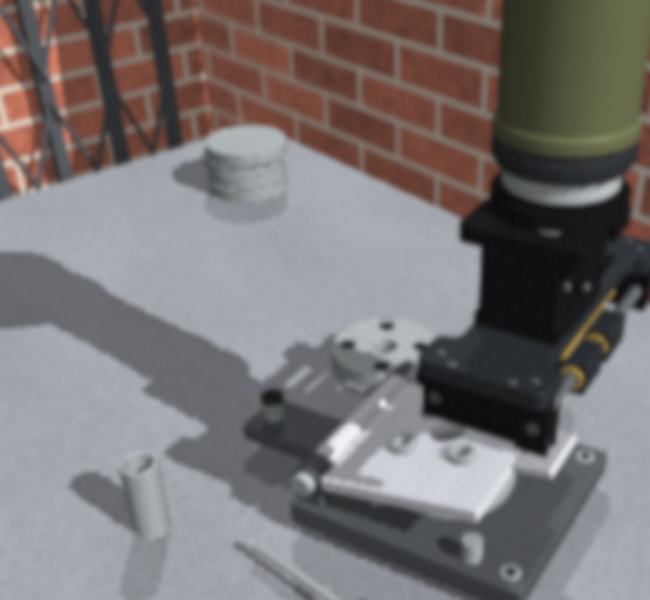

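Emit:
{"fn": "servo_tool", "kwargs": {
  "moves": "0 0 0.004 0 0 0 1;0 0 0.004 0 0 0 1;0 0 0.004 0 0 0 1;0 0 0.004 0 0 0 1;0 0 0.004 0 0 0 1"
}}

```text
time_s: 13.42
tool_pos: [0.6183, -0.0571, 0.0716]
tool_rot: [-179.9, 0.6, 108.3]
force: [0.3, 0.1, 1.5]
grip_width: 0.0007
```

Emit:
{"fn": "servo_tool", "kwargs": {
  "moves": "0 0 0.003 0 0 0 1;0 0 0.003 0 0 0 1"
}}

```text
time_s: 13.58
tool_pos: [0.6184, -0.0574, 0.0652]
tool_rot: [-179.9, 0.7, 108.3]
force: [-4.7, -0.4, 30.4]
grip_width: 0.0004
```

Solid stop at TCP z 0.0652 (expected 0.065) with 30 N. Hold briefly, then lift away and check.

Emit:
{"fn": "servo_tool", "kwargs": {
  "moves": "0 0 0 0 0 0 1;0 0 0.001 0 0 0 1;0 0 0.001 0 0 0 1"
}}

```text
time_s: 13.83
tool_pos: [0.6184, -0.0573, 0.0654]
tool_rot: [-179.9, 0.7, 108.3]
force: [-2.8, -0.8, 8.5]
grip_width: 0.0007
```

Emit:
{"fn": "servo_tool", "kwargs": {
  "moves": "0 0 -0.004 0 0 0 1;0 0 -0.02 0 0 0 1;0 0 -0.04 0 0 0 1;0 0 -0.04 0 0 0 1;0 0 -0.04 0 0 0 1;-0.04 0 0 0 0 0 1;-0.04 0 0 0 0 0 1;-0.04 0 0 0 0 0 1;-0.04 0 0 0 0 0 1;-0.04 0 0 0 0 0 1;-0.04 0 0 0 0 0 1;0 0 0 0 0 0 1"
}}

```text
time_s: 14.83
tool_pos: [0.6968, -0.2814, 0.2152]
tool_rot: [-179.7, 0.4, 109.2]
force: [-2.3, -1.7, -2.2]
grip_width: 0.0002
```

Run:
```python
from h import *;from cell import env
o=env.get_obs();print(o['time_s'],o['tool_pos'],o['force'])
for n in('top','side'):
    c=env.read_camera(n);np.savez(f'pics/{n}9.npz',**c)
    b=(90,100,330,300) if n=='top' else (130,120,360,270)
    cv2.imwrite(f'pics/{n}_end.png',cv2.resize(c['img'][b[1]:b[3],b[0]:b[2],::-1],None,fx=3,fy=3,interpolation=cv2.INTER_CUBIC))
    W=world(c).reshape(-1,3);d=W[:,:2]-O;jx,jy=d@X,d@Y
    k=(abs(jx)<.07)&(jy<-.03)&(jy>-.127)&(W[:,2]>.035)&(W[:,2]<.09)
    k|=(abs(jx)<.02)&(jy<-.1)&(jy>-.155)&(W[:,2]>.035)&(W[:,2]<.09)
    z=W[:,2];
    for _ in range(8):
        w=np.polyfit(jy[k],z[k],1);k2=abs(z-np.polyval(w,jy))<.003;k=k&k2
    print(n,k.sum(),"leaf slope rad",w[0],"z at -.1",np.polyval(w,-.1),"z at -.15",np.polyval(w,-.15))
```

```text
14.8333 [ 0.69676023 -0.28138433  0.21519022] [-2.29855278 -1.73418897 -2.23922421]
top 3398 leaf slope rad -0.001001869776586266 z at -.1 0.054809230401734056 z at -.15 0.05485932389056337
side 2863 leaf slope rad 0.0009740614871428393 z at -.1 0.053875862828844684 z at -.15 0.05382715975448754
```

View pics/side_end.png

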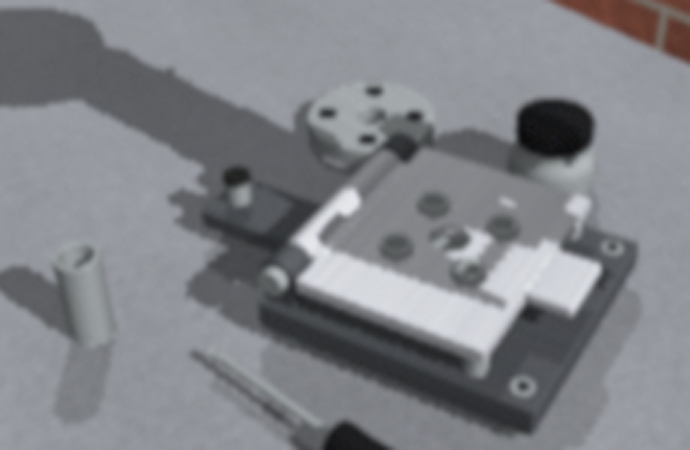

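View pics/top_end.png

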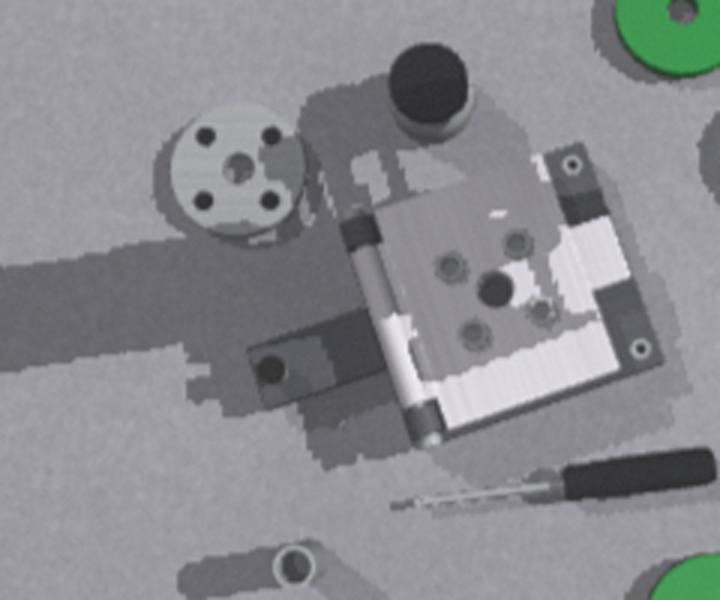

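The leaf lies flat: the slope is within 0.001 rad in both views, and its top is at about 54 mm, as expected. The leaf hole at (495,290) in the top crop shows the bore centred below it. The bystanders are where they were. Handing in.

Emit:
{"fn": "servo_tool", "kwargs": {
  "moves": "0 0 0 0 0 0 1;0 0 0 0 0 0 1;0 0 0 0 0 0 1"
}}

```text
time_s: 15.18
tool_pos: [0.6971, -0.2669, 0.2155]
tool_rot: [-179.9, -0.1, 110.0]
force: [0.6, -0.1, 0.4]
grip_width: 0.0002
```

```bash
python3 -c "
from cell import env
print(env.sign_off())"
```

```text
the job is handed in; nothing more can be done
None
```

The jig is loaded and the job was handed in at about 15 s of the 54 s allowed; the hand-in reported no verdict.

- **Flange:** I pushed it home in the V with shut fingertips. The push ended at a solid stop of about 7 N, and the camera put the flange at (-1, -72) mm in the jig's frame, against a home of (0, -72).
- **Leaf:** I swung it over by its tongue at roughly 0.7 rad/s, with about 5 N on the fingers. I then pressed it onto the posts, where the force briefly read 30 N.
- **Last checks:** Both cameras show the leaf flat within about 0.001 rad, with its top at about 54 mm. The flange's bore shows centred under the leaf's hole. By eye, the bystanders had not moved, and the arm stood clear of everything.
- **What disagreed:** The views differed by 1–2 mm, which is within the calibration. With the leaf down, I checked the flange only by eye through the leaf's hole and did not measure it again.

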